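Lay out the print-dusting demonstration on the ruled sheet

TASK

Set out the ruled white sheet for the demonstration: draw the slide holder straight and level out of the viewer and lay it in the middle of the square in front of the flat steel lid, its long side front to back, then stand the magnifier on its framed window. Lay the torch in the middle of the square in front of the black bowl, parallel to the sheet's long edges, and stand the glass jar in the middle of the square between bowl and lid. Keep the holder level and the jar upright, and leave the roll of tape where it is.

Things in the scene. Friction and masses are not known exactly. Their poses are not given: they have to be found in the camera images.
- sheet: White ruled card fixed on the table, 240 (x) x 300 (y) x 2 mm. Origin: centre of its underside; x points to its back edge (thick black bar, away from the robot), y left seen from the robot. Lines rule it into two rows of three squares, centres at x = +60 (back row) and -60 mm (front row), y = +99, 0, -99 mm. Turned up to 0.2 rad.
- bowl: Deep black plastic bowl, open at the top, 90 mm across the rim, 42 mm high, fixed in the left or right square of the sheet's back row (which one varies). Origin: centre of its underside; axes parallel to the sheet's.
- lid: Flat round steel lid, 74 mm across, 9 mm high, fixed in the other outer square of the sheet's back row. Origin: centre of its underside; axes parallel to the sheet's.
- viewer: Grey slide viewer, fixed left or right of the sheet, 84 mm wide (y). Origin: on the table, 45 mm behind the middle of its front face; x points rearwards. From x = -45 to 22 mm it is 35 mm high and holds a channel along x, open at the front face: floor 20 mm up, 52.5 mm wide, 9.6 mm high, a lip over each side. From x = 22 to 85 mm it is 60 mm high.
- slide_holder: Loose plate 95 (x) x 50 (y) x 8 mm, 60 g. Origin: centre of its underside. Black fin to pinch across y: 24 (x) x 12 (y) mm, centred at x = -33.5, from 8 to 42 mm up. Framed window on top centred at x = +12, y = 0. Starts in the viewer's channel, axes alike, origin at x = -27.5, z = 20 mm in the viewer's frame; free after sliding 65 mm along -x.
- magnifier: Loose black stand magnifier, round, upright, 42 mm high, 36 mm across at foot and top, waist 30 mm across from 10 to 31 mm above the foot; about 60 g. Origin: centre of the foot's underside, z up. At the start it stands on the paper towel (2 mm thick) on the side of the sheet away from the viewer.
- jar: Loose glass jar with a metal screw cap, upright, 48 mm across, 56 mm high, about 120 g. Origin: centre of its underside, z up. At the start on the paper towel.
- torch: Loose small metal torch lying down, 90 mm long, about 90 g. Origin: on its axis, midway; x along the axis to the lens. Round barrel 24 mm across from x = -35 to +25 mm; six-sided head and tail 30 mm across flats, so its axis lies 15 mm above what it rests on and it does not roll. Starts on the paper towel (2 mm thick), lying roughly sideways.
- tape: Roll of brown tape lying flat in the middle square of the sheet's front row, loose, 48 mm across, 20 mm high, to be left where it is. Origin: centre of its underside.
Not all that is in view belongs to the job. Leave any red look-alike of the jar alone.

How it is judged:
At the end, for the whole second after the job is handed in: Within 15 mm each way of the middles of their squares: holder flat in front of lid (long side front to back) and torch in front of bowl (parallel to long edges), within 0.2 rad; jar upright between bowl and lid. Magnifier upright on holder, within 10 mm of window centre. All at rest (x of slide_holder in the frame of lid between -0.135 and -0.105 m and y of slide_holder in the frame of lid between -0.015 and 0.015 m and z of each of slide_holder, jar in the frame of sheet below 0.007 m and angle between slide_holder's own z axis and vertical below 0.08 rad and angle between the x axis of slide_holder and the x axis of sheet, either way round below 0.2 rad and x of magnifier in the frame of slide_holder between 0.002 and 0.022 m and y of magnifier in the frame of slide_holder between -0.01 and 0.01 m and z of magnifier in the frame of slide_holder between 0.004 and 0.012 m and angle between each of magnifier, jar's own z axis and vertical below 0.1 rad and x of torch in the frame of bowl between -0.135 and -0.105 m and y of torch in the frame of bowl between -0.015 and 0.015 m and z of torch in the frame of sheet below 0.023 m and angle between the x axis of torch and the y axis of sheet, either way round below 0.2 rad and x of jar in the frame of sheet between 0.045 and 0.075 m and y of jar in the frame of sheet between -0.015 and 0.015 m and linear speed of each of slide_holder, magnifier, torch, jar below 0.02 m/s); the robot touches nothing.
It fails at once if the slide holder was tipped more than 20 degrees from level (angle between slide_holder's own z axis and vertical above 0.35 rad).
It fails at once if the glass jar was tipped over (more than 35 degrees) (angle between jar's own z axis and vertical above 0.6 rad).
It fails at once if the roll of tape was moved more than 15 mm (distance of tape from where it was at the start of the episode above 0.015 m).
It also fails if it takes over 125 s, if anything falls off the work surface, if the arm or the gripper's body presses on something with over 40 N, if the wrist force passes 120 N, or if a joint passes its speed limit or range.

ROBOT

A 6-joint arm with a two-finger parallel gripper is mounted at the origin on the work surface. World frame = base frame: x ahead of the robot, y to its left, z up, the work surface at z = 0. Lengths are in m, angles in rad, forces in N, time in s.
With the tool pointing down it reaches from about 0.3 to 0.875 m from the base axis. Payload 6.4 kg.
Tool frame: the origin (TCP) lies midway between the tips of the shut fingers; the grasp point (between the pads) lies 19 mm behind it (ctrl.pinch_z is the distance from the TCP to the grasp point, in m); z points along the fingers, y is the line along which they close (so a half turn about z gives the same grasp; the last joint's range is limited). The gripper opens to 85 mm and grips with 20 to 120 N. Pads are 22 mm wide; open, the fingers measure 114 mm over their backs; the gripper's body (76 mm by 85 mm) begins 54 mm behind the grasp point. The pads swing forward as they close: fully open they stand 13 mm farther back than shut.
Start: joints at [-1.444, 0.181, 1.607, -0, 1.354, -0.206], TCP at [0.188, -0.543, 0.231] pointing down, gripper open.
Joint ranges: [-2.99, 2.99], [-0.89, 2.07], [0.3, 2.58], [-1.14, 4.28], [0, 2.63], [-3.12, 3.12]. Speed limits (rad/s): [2.57, 2.57, 3.01, 3.14, 3.14, 3.14].

INTERFACE

Orientations are given as a unit quaternion [w, x, y, z].
In Python, from bench import ctrl gives the robot as it stands.
- The arm moves only by the tool apply_moves, never from a script. Its argument "moves" is a list of rows, each an object with "jaw": the opening, from 0 (shut) to 1 (fully open); "offset": the shift along the tool's x, y, z in mm, a list of three; "rot": the turn, a rotation vector about the tool's x, y, z in degrees, a list of three. In form: [{"jaw": jaw, "offset": [dx, dy, dz], "rot": [ax, ay, az]}, ...]. A call has exactly 5 rows; each row shifts and turns the commanded pose from where the row before left it, along the tool's axes as they then stand; what a row does not reach is not made up. A row lasts 1/8 s, in which the tool goes at most 62.5 mm and 10.7 degrees, less where a joint would pass 70% of its speed; a pose out of reach is approached as far as the arm can. A call is refused whole if a number of a shift passes 62.5 or a number of a turn 10.7, either way. A call with a gripper value outside its range is refused whole. The fingers move at their own pace and stop on an object; the grip force is fixed at half the most. Time passes only in rows, so rows that do not move let the fingers close, or fill a call up. It gives the time, the measured TCP pose, the force, the opening and the grip force at its end, in the units of the state.
- ctrl.get_obs(): the state, without advancing time (a new reading comes with each control period).
- ctrl.camera(name): name is "scene" or "top" or "wrist"; returns (picture, depth): 384x512x3 uint8, red, green, blue; 384x512 float32, m along the optical axis (not along the pixel's ray), 0 where there is no reading.
- ctrl.camera_params(name): a dict with "K" (3x3 intrinsics, pixels), "cam_to_world" (4x4, takes a point from camera to world coordinates); the wrist camera has in their place "mount" (4x4, takes a point from camera to tool coordinates, whose origin is the TCP and whose axes are the flange's). Camera axes: x right, y down, z forward; pixel columns grow to the right and rows downward; lengths in m; the calibration is good to about 2 mm. A picture is of the moment at which its call begins: read the wrist's pose just before it. camera_params takes no time and is no camera call.
- ctrl.hand_in(): hands the job in; it is judged then, once.
Trained networks look in the newest picture that a camera, given by its name, has taken for a name from the list of things; names that differ only in an ending like _2 or _b are one class to them, and where a whole thing is asked for, a point or a joint stands for the part that bears it (a point fixed in the world has none). Each returns a list of dicts, best first, with "score" (0 to 1); they miss things now and then, are a little off and sometimes report something else, mostly with a low value. They report only what shows in the picture. A call takes as long as a camera call. They do not tell look-alikes from the thing itself.
- ctrl.outline_of(camera, target): "region" (384x512 bool, what is visible of it) and "position" ([column, row] in pixels, amid what is visible of it).
The state is a dict: "time_s": time; "q": joint angles; "dq": joint speeds; "joint_efforts": joint torques, N m; "eef_pos": TCP position; "eef_rot": TCP orientation; "wrist_force": force on the tool from outside, world axes, zero at the start; "torque": the same for the moment, N m; "opening": opening from 0.0 (shut) to 1.0 (fully open); "grasp_force": force on a finger pad.
Only numpy, scipy, OpenCV 4.12 (cv2) and the standard library are available. Lean on these libraries where they do the work, as an engineer would, in place of code of your own. Each camera call takes 0.05 s, during which the arm holds its last target. There are 200 camera calls.

## Working session

There is one attempt and no reset: what is moved stays moved. The work goes in short steps, Python scripts to look and compute and a tool call to move; the robot and the scene stay as the last step left them, time stands still between calls to the robot, and variables do not carry over. Pictures are saved under pics/ and viewed, at most 14 in all, crops included, and the job is handed in when it is done.

Besides the shell and the picture viewer there is one more tool, called after "Request:" as a command line: name --argument value ..., lists and objects as JSON in quotes. apply_moves: Moves the arm, as the interface text tells. Its arguments: {"type":"object","properties":{"moves":{"type":"array"}},"required":["moves"]}

```bash
ls; mkdir -p pics
cat > h.py <<'E'
import numpy as np,cv2
from bench import ctrl
def shot(c,f=None):
    im,d=ctrl.camera(c)
    if f: cv2.imwrite('pics/'+f,im[:,:,::-1])
    return im,d
def cloud(c,d):
    p=ctrl.camera_params(c);K=p['K'];T=p['cam_to_world']
    v,u=np.mgrid[:384,:512]
    P=np.stack([(u-K[0][2])/K[0][0]*d,(v-K[1][2])/K[1][1]*d,d,np.ones_like(d)],-1)
    return (P@np.array(T).T)[...,:3]
E
python3 - <<'E'
from h import *
a,_=shot('scene','s0.png');im,d=shot('top','t0.png')
P=cloud('top',d);np.save('top.npy',P)
for n in ['sheet','bowl','lid','viewer','slide_holder','magnifier','jar','torch','tape']:
    for r in ctrl.outline_of('top',n)[:3]:
        m=r['region']&(d>0);q=P[m]
        if len(q)==0: continue
        rc=cv2.minAreaRect(q[:,:2].astype(np.float32)*1000)
        print(n,round(r['score'],2),np.round(r['position']),np.round(np.median(q,0),3),'zmax',np.round(np.percentile(q[:,2],95),3),'rect',np.round(rc[0]),np.round(rc[1]),round(rc[2],1))
print(ctrl.get_obs()['time_s'],ctrl.pinch_z, ctrl.get_obs()['eef_rot'])
print(ctrl.camera_params('wrist'))
E
```

```text
pics
sheet 0.56 [242. 185.] [0.545 0.002 0.002] zmax 0.007 rect [559.   7.] [247. 306.] 10.2
bowl 0.88 [203. 161.] [0.607 0.12  0.021] zmax 0.045 rect [607. 116.] [95. 85.] 3.9
lid 0.73 [268. 153.] [ 0.637 -0.08   0.009] zmax 0.013 rect [636. -79.] [72. 72.] 1.2
viewer 0.9 [144. 177.] [0.55  0.297 0.055] zmax 0.064 rect [539. 316.] [135. 107.] 1.7
slide_holder 0.96 [145. 198.] [0.481 0.302 0.029] zmax 0.062 rect [490. 303.] [92. 50.] 1.0
slide_holder 0.57 [240. 180.] [0.545 0.005 0.002] zmax 0.007 rect [562.   8.] [243. 303.] 10.3
jar 0.8 [392. 200.] [ 0.497 -0.442  0.053] zmax 0.059 rect [ 498. -447.] [43. 41.] 62.2
torch 0.74 [333. 196.] [ 0.51  -0.283  0.028] zmax 0.034 rect [ 512. -288.] [33. 91.] 14.3
torch 0.23 [342. 160.] [ 0.607 -0.294  0.056] zmax 0.061 rect [ 611. -304.] [46. 58.] 13.8
torch 0.22 [268. 153.] [ 0.638 -0.078  0.009] zmax 0.013 rect [639. -79.] [77. 71.] 1.4
0.55 0.0187 [-4.25294882e-07  9.86188359e-01  1.65627657e-01 -5.13249413e-07]
{'K': array([[339.96859225,   0.        , 256.58065052],
       [  0.        , 339.96859225, 194.60520773],
       [  0.        ,   0.        ,   1.        ]]), 'mount': array([[-7.72583128e-05, -9.47025616e-01, -3.21158023e-01,
         8.35045624e-02],
       [ 9.99999747e-01, -3.00355000e-04,  6.45120380e-04,
         3.07242415e-04],
       [-7.07406943e-04, -3.21157892e-01,  9.47025400e-01,
        -1.42699184e-01],
       [ 0.00000000e+00,  0.00000000e+00,  0.00000000e+00,
         1.00000000e+00]])}
```

Run:
```python
import cv2
im=cv2.imread('pics/t0.png');cv2.imwrite('pics/t0b.png',cv2.resize(im[90:290,100:440],None,fx=2.3,fy=2.3,interpolation=3))
```

```text
(no output)
```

View pics/t0b.png

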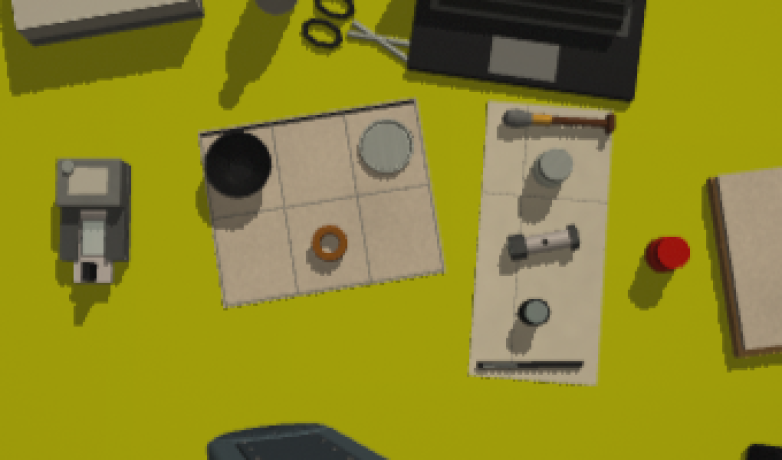

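View pics/s0.png

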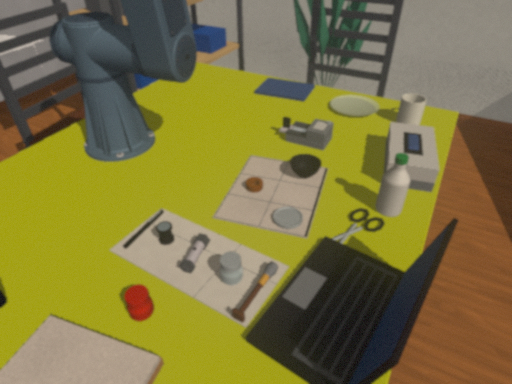

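The overview shows the viewer on the left, the bowl at (240,163), the lid at (385,147) and the tape at (328,243). The towel holds the jar (553,165), torch (545,242) and magnifier (534,312). The red look-alike is off to the right. Next I'll measure precisely.

Run:
```python
from h import *
P=np.load('top.npy')
def win(x0,x1,y0,y1,z0,z1):
    m=(P[...,0]>x0)&(P[...,0]<x1)&(P[...,1]>y0)&(P[...,1]<y1)&(P[...,2]>z0)&(P[...,2]<z1);return P[m]
def rep(n,q):
    rc=cv2.minAreaRect(q[:,:2].astype(np.float32)*1000);print(n,len(q),np.round(q.mean(0),4),'rect',np.round(rc[0],1),np.round(rc[1],1),round(rc[2],1),'z',np.round(np.percentile(q[:,2],[5,50,95]),3))
rep('jar top',win(.56,.66,-.36,-.25,.045,.09))
rep('mag top',win(.38,.46,-.33,-.22,.03,.09))
rep('torch',win(.46,.56,-.36,-.22,.012,.05))
rep('torch head',win(.46,.56,-.36,-.22,.027,.05))
rep('viewer hi',win(.4,.7,.22,.4,.05,.08))
rep('viewer low',win(.4,.7,.22,.4,.032,.04))
rep('fin',win(.4,.475,.25,.35,.05,.08))
rep('bowl',win(.5,.7,.05,.2,.033,.06))
rep('tape',win(.46,.56,-.05,.05,.014,.04))
rep('lid',win(.58,.7,-.13,-.02,.0065,.03))
im=cv2.imread('pics/t0.png');hsv=cv2.cvtColor(im,cv2.COLOR_BGR2HSV)
m=((hsv[...,1]<110)&(P[...,0]>.38)&(P[...,0]<.74)&(P[...,1]>-.2)&(P[...,1]<.2)&(P[...,2]<.012)).astype(np.uint8)
n,l,s,c=cv2.connectedComponentsWithStats(m);k=1+s[1:,4].argmax()
rep('sheet',P[l==k])
```

```text
jar top 170 [ 0.609  -0.2972  0.0571] rect [ 609.5 -298.2] [41.2 42.2] 79.1 z [0.052 0.057 0.061]
mag top 115 [ 0.4184 -0.2757  0.0439] rect [ 418.3 -275.1] [32.6 34.1] 1.3 z [0.039 0.044 0.049]
torch 277 [ 0.51   -0.2868  0.0268] rect [ 511.2 -288. ] [34.2 91.1] 11.9 z [0.017 0.027 0.034]
torch head 147 [ 0.51   -0.2858  0.0306] rect [ 509.9 -288.9] [24.8 89.9] 12.0 z [0.027 0.03  0.035]
viewer hi 661 [0.5626 0.3043 0.06  ] rect [524.  305.8] [156.1  86. ] 0.7 z [0.055 0.06  0.065]
viewer low 334 [0.5084 0.3021 0.0353] rect [521.4 304. ] [154.   84.6] 1.9 z [0.033 0.035 0.039]
fin 43 [0.4566 0.3018 0.0605] rect [456.5 302.2] [20.7 13.3] 2.6 z [0.053 0.062 0.065]
bowl 196 [0.6055 0.1197 0.0413] rect [601.2 115.5] [88.9 84.8] 3.9 z [0.034 0.042 0.048]
tape 141 [ 0.503  -0.0065  0.0216] rect [503.1  -6.2] [45.2 46.1] 21.0 z [0.017 0.022 0.026]
lid 381 [ 0.6373 -0.0777  0.0096] rect [637.9 -72.4] [113.  102.4] 1.5 z [0.007 0.009 0.014]
sheet 6445 [ 0.5555 -0.0027  0.0021] rect [560.6   8. ] [239.3 299. ] 10.5 z [-0.003  0.002  0.008]
```

Request:
apply_moves --moves '[{"jaw":1,"offset":[0,0,0],"rot":[0,0,-10.1]},{"jaw":1,"offset":[0,0,0],"rot":[0,0,-10.1]},{"jaw":1,"offset":[0,0,0],"rot":[0,0,-10.1]},{"jaw":1,"offset":[0,0,0],"rot":[0,0,-10.1]},{"jaw":1,"offset":[0,0,0],"rot":[0,0,-10.1]}]'

```text
time_s: 1.18
eef_pos: [0.1879, -0.5435, 0.2313]
eef_rot: [0.0, 0.82, 0.573, -0.0]
wrist_force: [0.0, -0.1, 0.2]
opening: 0.996
grasp_force: 0.0
```

Request:
apply_moves --moves '[{"jaw":1,"offset":[0,0,0],"rot":[0,0,-10.1]},{"jaw":1,"offset":[0,0,0],"rot":[0,0,-10.1]},{"jaw":1,"offset":[0,0,0],"rot":[0,0,-10.1]},{"jaw":1,"offset":[18.7,50.8,0],"rot":[0,0,0]},{"jaw":1,"offset":[18.7,50.8,0],"rot":[0,0,0]}]'

```text
time_s: 1.8
eef_pos: [0.2821, -0.4889, 0.2313]
eef_rot: [0.0, 0.644, 0.765, 0.0]
wrist_force: [-0.5, 0.2, -0.5]
opening: 1.004
grasp_force: 0.0
```

Request:
apply_moves --moves '[{"jaw":1,"offset":[18.7,50.8,0],"rot":[0,0,0]},{"jaw":1,"offset":[18.7,50.8,0],"rot":[0,0,0]},{"jaw":1,"offset":[18.7,50.8,0],"rot":[0,0,0]},{"jaw":1,"offset":[18.7,50.8,0],"rot":[0,0,0]},{"jaw":1,"offset":[18.7,50.8,20],"rot":[0,0,0]}]'

```text
time_s: 2.42
eef_pos: [0.5182, -0.3535, 0.2132]
eef_rot: [0.002, 0.644, 0.765, -0.0]
wrist_force: [0.9, -1.8, -0.1]
opening: 0.999
grasp_force: 0.0
```

Request:
apply_moves --moves '[{"jaw":1,"offset":[18.7,50.8,30],"rot":[0,0,0]},{"jaw":1,"offset":[18.7,50.8,0],"rot":[0,0,0]},{"jaw":1,"offset":[0,0,0],"rot":[0,0,0]},{"jaw":1,"offset":[0,0,0],"rot":[0,0,0]},{"jaw":1,"offset":[0,0,0],"rot":[0,0,0]}]'

```text
time_s: 3.05
eef_pos: [0.6086, -0.3003, 0.1816]
eef_rot: [0.0, 0.644, 0.765, -0.0]
wrist_force: [0.5, 0.0, 0.1]
opening: 1.0
grasp_force: 0.0
```

```bash
cat >> h.py <<'E'
from scipy.spatial.transform import Rotation as R
def pose():
    o=ctrl.get_obs();q=o['eef_rot'];M=np.eye(4);M[:3,:3]=R.from_quat([q[1],q[2],q[3],q[0]]).as_matrix();M[:3,3]=o['eef_pos'];return M,o
def wcloud(f=None):
    M,o=pose();im,d=shot('wrist',f)
    p=ctrl.camera_params('wrist');K=p['K'];T=M@p['mount'];v,u=np.mgrid[:384,:512]
    C=np.stack([(u-K[0][2])/K[0][0]*d,(v-K[1][2])/K[1][1]*d,d,np.ones_like(d)],-1)
    return im,d,(C@T.T)[...,:3]
def to(x,y,z,h,f=None):
    M,o=pose();t=M[:3,:3].T@(np.array([x,y,z])-M[:3,3])*1000
    hd=np.degrees(np.arctan2(M[1,0],M[0,0]));dr=-(h-hd)
    print('t',round(o['time_s'],2),'tcp',np.round(M[:3,3],4),'hd',round(hd,2),'tilt',round(np.degrees(np.arccos(-M[2,2])),2),'open',round(o['opening'],3),'gf',round(o['grasp_force'],1),'wf',np.round(o['wrist_force'],1))
    a=np.radians(h);D=np.array([x,y,z])-M[:3,3]
    print(' tool offs now',np.round(t,1),'| rotz',round(dr,1),'| after rot',np.round(1000*np.array([D[0]*np.cos(a)+D[1]*np.sin(a),D[0]*np.sin(a)-D[1]*np.cos(a),-D[2]]),1))
def rep(n,q):
    rc=cv2.minAreaRect(q[:,:2].astype(np.float32)*1000);print(n,len(q),np.round(q.mean(0),4),'rect',np.round(rc[0],1),np.round(rc[1],1),round(rc[2],1),'z',np.round(np.percentile(q[:,2],[5,50,95]),3))
def win(P,x0,x1,y0,y1,z0,z1):
    m=(P[...,0]>x0)&(P[...,0]<x1)&(P[...,1]>y0)&(P[...,1]<y1)&(P[...,2]>z0)&(P[...,2]<z1);return P[m]
E
python3 - <<'E'
from h import *
im,d,P=wcloud('w1.png')
to(.609,-.298,.012,100.2)
rep('jar',win(P,.56,.66,-.36,-.25,.052,.066))
rep('torch',win(P,.46,.56,-.36,-.22,.02,.05))
E
```

```text
t 3.1 tcp [ 0.6086 -0.3004  0.1817] hd 99.77 tilt 0.02 open 1.001 gf 0.0 wf [0.5 0.  0.6]
 tool offs now [  2.4   0.8 169.7] | rotz -0.4 | after rot [  2.3   0.8 169.7]
jar 2071 [ 0.6121 -0.2994  0.058 ] rect [ 612.2 -300.3] [42.  42.4] 14.7 z [0.057 0.058 0.059]
torch 2994 [ 0.5151 -0.2876  0.0279] rect [ 514.2 -290.8] [32.6 91. ] 11.7 z [0.022 0.028 0.033]
```

Request:
apply_moves --moves '[{"jaw":0.7,"offset":[0,2.5,50],"rot":[0,0,0]},{"jaw":0.7,"offset":[0,0,20],"rot":[0,0,0]},{"jaw":0.7,"offset":[0,0,0],"rot":[0,0,0]},{"jaw":0.7,"offset":[0,0,40],"rot":[0,0,0]},{"jaw":0.7,"offset":[0,0,40],"rot":[0,0,0]}]'

```text
time_s: 3.72
eef_pos: [0.6136, -0.3005, 0.0335]
eef_rot: [0.003, 0.644, 0.765, 0.0]
wrist_force: [-0.2, 0.3, -0.2]
opening: 0.701
grasp_force: 0.0
```

Request:
apply_moves --moves '[{"jaw":0.7,"offset":[0,0,18],"rot":[0,0,0]},{"jaw":0.7,"offset":[0,0,0],"rot":[0,0,0]},{"jaw":0,"offset":[0,0,0],"rot":[0,0,0]},{"jaw":0,"offset":[0,0,0],"rot":[0,0,0]},{"jaw":0,"offset":[0,0,0],"rot":[0,0,0]}]'

```text
time_s: 4.35
eef_pos: [0.6135, -0.3, 0.0159]
eef_rot: [0.002, 0.644, 0.765, 0.0]
wrist_force: [-0.6, 0.0, 6.7]
opening: 0.528
grasp_force: 62.1
```

Request:
apply_moves --moves '[{"jaw":0,"offset":[0,0,0],"rot":[0,0,0]},{"jaw":0,"offset":[0,0,0],"rot":[0,0,0]},{"jaw":0,"offset":[0,0,-20],"rot":[0,0,0]},{"jaw":0,"offset":[0,0,-40],"rot":[0,0,0]},{"jaw":0,"offset":[0,0,-40],"rot":[0,0,0]}]'

```text
time_s: 4.97
eef_pos: [0.6117, -0.2986, 0.1152]
eef_rot: [-0.0, 0.644, 0.765, 0.0]
wrist_force: [1.0, 0.8, -1.0]
opening: 0.531
grasp_force: 61.8
```

Run:
```python
from h import *
to(.62,.019,.113,100.2)
```

```text
t 4.97 tcp [ 0.6117 -0.2986  0.1152] hd 99.87 tilt 0.02 open 0.531 gf 61.8 wf [ 1.   0.8 -1. ]
 tool offs now [311.5  62.6   2.3] | rotz -0.3 | after rot [311.1  64.4   2.2]
```

Request:
apply_moves --moves '[{"jaw":0,"offset":[26,5,0],"rot":[0,0,-0.3]},{"jaw":0,"offset":[50,10.5,0],"rot":[0,0,0]},{"jaw":0,"offset":[50,10.5,0],"rot":[0,0,0]},{"jaw":0,"offset":[50,10.5,0],"rot":[0,0,0]},{"jaw":0,"offset":[50,10.5,0],"rot":[0,0,0]}]'

```text
time_s: 5.6
eef_pos: [0.6171, -0.0651, 0.1125]
eef_rot: [-0.001, 0.641, 0.767, -0.0]
wrist_force: [1.0, 0.3, -1.8]
opening: 0.531
grasp_force: 61.8
```

Request:
apply_moves --moves '[{"jaw":0,"offset":[50,10.5,0],"rot":[0,0,0]},{"jaw":0,"offset":[35,7,0],"rot":[0,0,0]},{"jaw":0,"offset":[0,0,0],"rot":[0,0,0]},{"jaw":0,"offset":[0,0,30],"rot":[0,0,0]},{"jaw":0,"offset":[0,0,30],"rot":[0,0,0]}]'

```text
time_s: 6.22
eef_pos: [0.6202, 0.0186, 0.0526]
eef_rot: [0.0, 0.642, 0.767, -0.0]
wrist_force: [-0.2, 0.0, -1.9]
opening: 0.529
grasp_force: 61.8
```

Run:
```python
from h import *
to(.62,.019,.016,100.2)
```

```text
t 6.22 tcp [0.6202 0.0186 0.0526] hd 100.18 tilt 0.01 open 0.529 gf 61.8 wf [-0.2  0.  -1.9]
 tool offs now [ 0.4 -0.1 36.6] | rotz -0.0 | after rot [ 0.4 -0.1 36.6]
```

Request:
apply_moves --moves '[{"jaw":0,"offset":[0,0,20],"rot":[0,0,0]},{"jaw":0,"offset":[0,0,12],"rot":[0,0,0]},{"jaw":0,"offset":[0,0,4.5],"rot":[0,0,0]},{"jaw":0,"offset":[0,0,0],"rot":[0,0,0]},{"jaw":0.7,"offset":[0,0,0],"rot":[0,0,0]}]'

```text
time_s: 6.85
eef_pos: [0.6216, 0.0185, 0.018]
eef_rot: [0.001, 0.642, 0.767, 0.001]
wrist_force: [-0.4, 0.2, 1.2]
opening: 0.698
grasp_force: 0.0
```

Request:
apply_moves --moves '[{"jaw":0.7,"offset":[0,0,0],"rot":[0,0,0]},{"jaw":0.7,"offset":[0,0,0],"rot":[0,0,0]},{"jaw":0.7,"offset":[0,0,-30],"rot":[0,0,0]},{"jaw":0.7,"offset":[0,0,-60],"rot":[0,0,0]},{"jaw":0.7,"offset":[0,0,-60],"rot":[0,0,0]}]'

```text
time_s: 7.48
eef_pos: [0.6203, 0.0187, 0.1682]
eef_rot: [-0.0, 0.642, 0.767, -0.0]
wrist_force: [1.0, -0.9, -0.3]
opening: 0.695
grasp_force: 0.0
```

Run:
```python
from h import *
im,d,P=wcloud('w2.png')
to(.5145,-.290,.166,101.7)
rep('jar',win(P,.56,.68,-.04,.06,.052,.066))
```

```text
t 7.53 tcp [0.6253 0.0181 0.1785] hd 100.19 tilt 0.77 open 0.701 gf 0.0 wf [4.2 0.3 6.6]
 tool offs now [-283.6 -163.7   11.6] | rotz -1.5 | after rot [-279.3 -170.9   12.5]
jar 2264 [0.622  0.0191 0.058 ] rect [622.3  18.1] [42.  42.5] 60.5 z [0.057 0.058 0.059]
```

Request:
apply_moves --moves '[{"jaw":1,"offset":[0,0,0],"rot":[0,0,-1.5]},{"jaw":1,"offset":[-47,-28,0],"rot":[0,0,0]},{"jaw":1,"offset":[-47,-28,0],"rot":[0,0,0]},{"jaw":1,"offset":[-47,-28,0],"rot":[0,0,0]},{"jaw":1,"offset":[-47,-28,0],"rot":[0,0,0]}]'

```text
time_s: 8.15
eef_pos: [0.5472, -0.189, 0.1649]
eef_rot: [-0.001, 0.631, 0.776, -0.0]
wrist_force: [-0.6, -0.4, -0.0]
opening: 1.007
grasp_force: 0.0
```

Request:
apply_moves --moves '[{"jaw":1,"offset":[-47,-28,0],"rot":[0,0,0]},{"jaw":1,"offset":[-46,-26.5,0],"rot":[0,0,0]},{"jaw":0.7,"offset":[0,0,0],"rot":[0,0,0]},{"jaw":0.7,"offset":[0,0,0],"rot":[0,0,0]},{"jaw":0.7,"offset":[0,0,0],"rot":[0,0,0]}]'

```text
time_s: 8.78
eef_pos: [0.5145, -0.2886, 0.166]
eef_rot: [-0.001, 0.631, 0.776, 0.0]
wrist_force: [-0.4, 0.1, -0.9]
opening: 0.698
grasp_force: 0.0
```

Run:
```python
from h import *
im,d,P=wcloud('w3.png')
to(.5145,-.290,.006,101.7)
rep('torch',win(P,.46,.56,-.36,-.22,.01,.05))
rep('torchhi',win(P,.46,.56,-.36,-.22,.0305,.05))
```

```text
t 8.82 tcp [ 0.5147 -0.2887  0.1663] hd 101.78 tilt 0.06 open 0.701 gf 0.0 wf [0.  0.  0.4]
 tool offs now [ -1.4  -0.4 160.3] | rotz 0.1 | after rot [ -1.3  -0.5 160.3]
torch 3315 [ 0.5126 -0.287   0.0271] rect [ 513.4 -290.9] [34.6 91.1] 11.7 z [0.019 0.028 0.033]
torchhi 794 [ 0.5109 -0.2784  0.032 ] rect [ 513.6 -291. ] [19.9 89.9] 11.7 z [0.031 0.032 0.033]
```

View pics/w3.png

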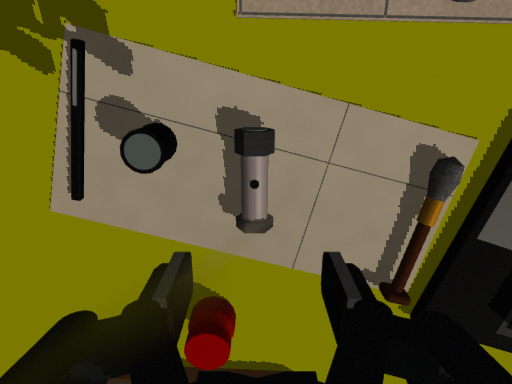

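Request:
apply_moves --moves '[{"jaw":0.7,"offset":[-2,-1,50],"rot":[0,0,0]},{"jaw":0.7,"offset":[0,0,50],"rot":[0,0,0]},{"jaw":0.7,"offset":[0,0,38],"rot":[0,0,0]},{"jaw":0.7,"offset":[0,0,20],"rot":[0,0,0]},{"jaw":0.7,"offset":[0,0,0],"rot":[0,0,0]}]'

```text
time_s: 9.45
eef_pos: [0.5134, -0.2912, 0.0077]
eef_rot: [-0.001, 0.631, 0.776, 0.0]
wrist_force: [-0.2, 0.3, 0.9]
opening: 0.701
grasp_force: 0.0
```

Request:
apply_moves --moves '[{"jaw":0,"offset":[0,0,0],"rot":[0,0,0]},{"jaw":0,"offset":[0,0,0],"rot":[0,0,0]},{"jaw":0,"offset":[0,0,0],"rot":[0,0,0]},{"jaw":0,"offset":[0,0,0],"rot":[0,0,0]},{"jaw":0,"offset":[0,0,0],"rot":[0,0,0]}]'

```text
time_s: 10.07
eef_pos: [0.5151, -0.2934, 0.0109]
eef_rot: [0.002, 0.632, 0.775, 0.0]
wrist_force: [-0.7, 1.4, 6.4]
opening: 0.254
grasp_force: 58.7
```

Request:
apply_moves --moves '[{"jaw":0,"offset":[0,0,-20],"rot":[0,0,0]},{"jaw":0,"offset":[0,0,-40],"rot":[0,0,0]},{"jaw":0,"offset":[0,0,-50],"rot":[0,0,0]},{"jaw":0,"offset":[0,0,0],"rot":[0,0,1.5]},{"jaw":0,"offset":[0,0,0],"rot":[0,0,0]}]'

```text
time_s: 10.7
eef_pos: [0.5137, -0.2923, 0.1194]
eef_rot: [0.0, 0.642, 0.767, -0.0]
wrist_force: [-0.2, 0.2, -1.4]
opening: 0.252
grasp_force: 59.1
```

Run:
```python
from h import *
to(.484,.095,.108,100.2)
```

```text
t 10.7 tcp [ 0.5137 -0.2923  0.1194] hd 100.16 tilt 0.04 open 0.252 gf 59.1 wf [-0.2  0.2 -1.4]
 tool offs now [386.5  39.1  11.2] | rotz -0.0 | after rot [386.4  39.4  11.4]
```

Request:
apply_moves --moves '[{"jaw":0,"offset":[25,2.5,0],"rot":[0,0,0]},{"jaw":0,"offset":[48,5,0],"rot":[0,0,0]},{"jaw":0,"offset":[50,5,0],"rot":[0,0,0]},{"jaw":0,"offset":[50,5,0],"rot":[0,0,0]},{"jaw":0,"offset":[50,5,0],"rot":[0,0,0]}]'

```text
time_s: 11.32
eef_pos: [0.4946, -0.0658, 0.1173]
eef_rot: [-0.002, 0.641, 0.767, -0.0]
wrist_force: [0.3, -0.1, -0.8]
opening: 0.259
grasp_force: 59.1
```

Request:
apply_moves --moves '[{"jaw":0,"offset":[50,5,0],"rot":[0,0,0]},{"jaw":0,"offset":[50,5,0],"rot":[0,0,0]},{"jaw":0,"offset":[43,4.5,0],"rot":[0,0,0]},{"jaw":0,"offset":[20.5,2.4,0],"rot":[0,0,0]},{"jaw":0,"offset":[0,0,40],"rot":[0,0,0]}]'

```text
time_s: 11.95
eef_pos: [0.4851, 0.0976, 0.0798]
eef_rot: [0.002, 0.64, 0.768, 0.001]
wrist_force: [0.0, -0.6, -2.1]
opening: 0.253
grasp_force: 59.2
```

Request:
apply_moves --moves '[{"jaw":0,"offset":[0,0,40],"rot":[0,0,0]},{"jaw":0,"offset":[0,0,20],"rot":[0,0,0]},{"jaw":0,"offset":[0,0,0],"rot":[0,0,0]},{"jaw":0,"offset":[0,0,0],"rot":[0,0,0]},{"jaw":0,"offset":[0,0,0],"rot":[0,0,0]}]'

```text
time_s: 12.58
eef_pos: [0.4851, 0.0951, 0.0198]
eef_rot: [0.001, 0.642, 0.767, 0.001]
wrist_force: [0.5, -0.3, -0.7]
opening: 0.256
grasp_force: 59.1
```

Run:
```python
from h import *
to(.484,.095,.0095,100.2)
```

```text
t 12.57 tcp [0.4851 0.0951 0.0198] hd 100.18 tilt 0.1 open 0.256 gf 59.1 wf [ 0.5 -0.3 -0.7]
 tool offs now [ 0.1 -1.1 10.3] | rotz -0.0 | after rot [ 0.1 -1.1 10.3]
```

Request:
apply_moves --moves '[{"jaw":0,"offset":[0,0,7],"rot":[0,0,0]},{"jaw":0,"offset":[0,0,3],"rot":[0,0,0]},{"jaw":0,"offset":[0,0,0],"rot":[0,0,0]},{"jaw":0.7,"offset":[0,0,0],"rot":[0,0,0]},{"jaw":0.7,"offset":[0,0,0],"rot":[0,0,0]}]'

```text
time_s: 13.2
eef_pos: [0.4845, 0.095, 0.0088]
eef_rot: [0.0, 0.642, 0.767, 0.0]
wrist_force: [-0.1, -0.3, 0.5]
opening: 0.674
grasp_force: 0.0
```

Request:
apply_moves --moves '[{"jaw":0.7,"offset":[0,0,-30],"rot":[0,0,0]},{"jaw":0.7,"offset":[0,0,-60],"rot":[0,0,0]},{"jaw":0.7,"offset":[0,0,-60],"rot":[0,0,0]},{"jaw":0.7,"offset":[0,0,-40],"rot":[0,0,0]},{"jaw":0.7,"offset":[0,0,0],"rot":[0,0,9.9]}]'

```text
time_s: 13.82
eef_pos: [0.4869, 0.0949, 0.2028]
eef_rot: [0.003, 0.707, 0.707, 0.003]
wrist_force: [-1.1, -0.2, -0.5]
opening: 0.704
grasp_force: 0.0
```

Request:
apply_moves --moves '[{"jaw":0.7,"offset":[0,0,0],"rot":[0,0,9.9]},{"jaw":0.7,"offset":[0,0,0],"rot":[0,0,9.9]},{"jaw":0.7,"offset":[0,0,0],"rot":[0,0,9.9]},{"jaw":0.7,"offset":[0,0,0],"rot":[0,0,9.9]},{"jaw":0.7,"offset":[0,0,0],"rot":[0,0,9.9]}]'

```text
time_s: 14.45
eef_pos: [0.4842, 0.0949, 0.1984]
eef_rot: [-0.0, 0.938, 0.346, -0.0]
wrist_force: [-0.6, 0.2, 0.1]
opening: 0.703
grasp_force: 0.0
```

Request:
apply_moves --moves '[{"jaw":0.7,"offset":[0,0,0],"rot":[0,0,9.9]},{"jaw":0.7,"offset":[0,0,0],"rot":[0,0,9.9]},{"jaw":0.7,"offset":[0,0,0],"rot":[0,0,9.9]},{"jaw":0.7,"offset":[0,0,0],"rot":[0,0,9.9]},{"jaw":0.7,"offset":[0,0,0],"rot":[0,0,0]}]'

```text
time_s: 15.08
eef_pos: [0.4842, 0.095, 0.1984]
eef_rot: [-0.0, 1.0, 0.011, -0.0]
wrist_force: [0.6, 1.0, -0.4]
opening: 0.7
grasp_force: 0.0
```

Run:
```python
from h import *
to(.457,.302,.19,1.2)
im,d=shot('top','t1.png');P=cloud('top',d)
rep('torch',win(P,.44,.53,.03,.16,.012,.05))
```

```text
t 15.07 tcp [0.4842 0.095  0.1984] hd 1.25 tilt 0.03 open 0.7 gf 0.0 wf [ 0.6  1.  -0.4]
 tool offs now [ -22.7 -207.6    8.5] | rotz 0.1 | after rot [ -22.9 -207.6    8.4]
torch 53 [0.4793 0.0748 0.026 ] rect [475.5  98.7] [17.3 90.6] 11.5 z [0.016 0.027 0.033]
```

Request:
apply_moves --moves '[{"jaw":0.7,"offset":[-4.6,-41.5,0],"rot":[0,0,0]},{"jaw":0.7,"offset":[-4.6,-41.5,0],"rot":[0,0,0]},{"jaw":0.7,"offset":[-4.6,-41.5,0],"rot":[0,0,0]},{"jaw":0.7,"offset":[-4.6,-41.5,0],"rot":[0,0,0]},{"jaw":0.7,"offset":[-4.6,-41.5,0],"rot":[0,0,0]}]'

```text
time_s: 15.75
eef_pos: [0.4568, 0.3033, 0.1987]
eef_rot: [0.0, 1.0, 0.012, -0.0]
wrist_force: [-0.2, -0.0, 0.2]
opening: 0.7
grasp_force: 0.0
```

Request:
apply_moves --moves '[{"jaw":0.5,"offset":[0,0,0],"rot":[0,0,0]},{"jaw":0.5,"offset":[0,0,0],"rot":[0,0,0]},{"jaw":0.5,"offset":[0,0,0],"rot":[0,0,0]},{"jaw":0.5,"offset":[0,0,0],"rot":[0,0,0]},{"jaw":0.5,"offset":[0,0,0],"rot":[0,0,0]}]'

```text
time_s: 16.38
eef_pos: [0.4574, 0.3014, 0.1989]
eef_rot: [-0.0, 1.0, 0.01, 0.0]
wrist_force: [-0.6, -0.6, -0.5]
opening: 0.498
grasp_force: 0.0
```

Run:
```python
from h import *
im,d,P=wcloud('w4.png')
to(.457,.302,.036,1.2)
rep('fin',win(P,.42,.48,.27,.335,.058,.067))
rep('hi',win(P,.515,.7,.2,.4,.053,.065))
rep('low',win(P,.4,.6,.2,.4,.032,.038))
rep('plate',win(P,.4,.6,.27,.34,.025,.0305))
im,d=shot('top');P=cloud('top',d)
rep('torch',win(P,.43,.54,.02,.17,.012,.05))
q=win(P,.43,.54,.02,.17,.012,.05)
```

```text
t 16.43 tcp [0.4574 0.3015 0.1989] hd 1.13 tilt 0.01 open 0.501 gf 0.0 wf [ 0.4 -0.4 -0.7]
 tool offs now [ -0.4  -0.5 162.9] | rotz -0.1 | after rot [ -0.4  -0.5 162.9]
fin 376 [0.4594 0.3005 0.0619] rect [459.1 300.4] [23.4 11.3] 1.0 z [0.061 0.062 0.063]
hi 8353 [0.5692 0.3026 0.0604] rect [569.2 303.5] [54.7 84.2] 1.4 z [0.059 0.06  0.062]
low 4238 [0.5091 0.3021 0.035 ] rect [505.8 301.8] [71.1 84.3] 1.2 z [0.034 0.035 0.036]
plate 4118 [0.494  0.3015 0.0281] rect [491.9 301.6] [94.1 49.9] 1.5 z [0.027 0.028 0.029]
torch 273 [0.4818 0.1011 0.0265] rect [482.3  99.7] [34.7 90.3] 10.0 z [0.018 0.027 0.034]
```

View pics/w4.png

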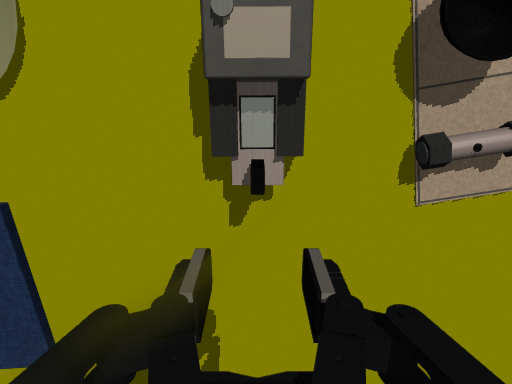

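Request:
apply_moves --moves '[{"jaw":0.5,"offset":[-0.4,1,60],"rot":[0,0,-0.2]},{"jaw":0.5,"offset":[0,0,55],"rot":[0,0,0]},{"jaw":0.5,"offset":[0,0,30],"rot":[0,0,0]},{"jaw":0.5,"offset":[0,0,19],"rot":[0,0,0]},{"jaw":0.5,"offset":[0,0,0],"rot":[0,0,0]}]'

```text
time_s: 17.1
eef_pos: [0.4561, 0.3007, 0.0339]
eef_rot: [0.0, 1.0, 0.012, -0.001]
wrist_force: [1.1, -0.8, 0.1]
opening: 0.501
grasp_force: 0.0
```

Request:
apply_moves --moves '[{"jaw":0,"offset":[0,0,0],"rot":[0,0,0]},{"jaw":0,"offset":[0,0,0],"rot":[0,0,0]},{"jaw":0,"offset":[0,0,0],"rot":[0,0,0]},{"jaw":0,"offset":[0,0,0],"rot":[0,0,0]},{"jaw":0,"offset":[0,0,0],"rot":[0,0,0]}]'

```text
time_s: 17.73
eef_pos: [0.4581, 0.3015, 0.0366]
eef_rot: [-0.001, 1.0, 0.012, 0.002]
wrist_force: [-1.2, -1.0, 6.4]
opening: 0.126
grasp_force: 58.9
```

Run:
```python
from h import *
to(.387,.299,.034,1.3)
```

```text
t 17.73 tcp [0.4581 0.3015 0.0366] hd 1.38 tilt 0.19 open 0.126 gf 58.9 wf [-1.2 -1.   6.4]
 tool offs now [-71.2   0.8   2.4] | rotz 0.1 | after rot [-71.2   0.9   2.6]
```

Request:
apply_moves --moves '[{"jaw":0,"offset":[0,0,-2.8],"rot":[0,0,0]},{"jaw":0,"offset":[-5,0,0],"rot":[0,0,0]},{"jaw":0,"offset":[-10,0,0],"rot":[0,0,0]},{"jaw":0,"offset":[-10,0,0],"rot":[0,0,0]},{"jaw":0,"offset":[0,0,0],"rot":[0,0,0]}]'

```text
time_s: 18.35
eef_pos: [0.4304, 0.3003, 0.0374]
eef_rot: [0.0, 1.0, 0.012, -0.001]
wrist_force: [-0.2, -0.1, -0.2]
opening: 0.127
grasp_force: 61.1
```

Run:
```python
from h import *
to(.387,.299,.0366,1.3)
```

```text
t 18.35 tcp [0.4304 0.3003 0.0374] hd 1.41 tilt 0.07 open 0.127 gf 61.1 wf [-0.2 -0.1 -0.2]
 tool offs now [-43.4   0.3   0.8] | rotz 0.1 | after rot [-43.4   0.3   0.8]
```

Request:
apply_moves --moves '[{"jaw":0,"offset":[-12,0,0],"rot":[0,0,0]},{"jaw":0,"offset":[-12,0,0],"rot":[0,0,0]},{"jaw":0,"offset":[-12,0,0],"rot":[0,0,0]},{"jaw":0,"offset":[-15,0,0],"rot":[0,0,0]},{"jaw":0,"offset":[0,0,0],"rot":[0,0,0]}]'

```text
time_s: 18.98
eef_pos: [0.3792, 0.299, 0.0374]
eef_rot: [0.0, 1.0, 0.012, -0.001]
wrist_force: [-0.2, -0.6, -0.7]
opening: 0.134
grasp_force: 61.1
```

```bash
python3 - <<'E'
from h import *
im,d=shot('top','t2.png');P=cloud('top',d)
shot('scene','s2.png')
rep('plate front',win(P,.39,.56,.26,.34,.02,.031))
to(.487,-.106,.12,10.2)
E
python3 - <<'E'
import cv2
a=cv2.imread('pics/s2.png')[80:220,200:400];cv2.imwrite('pics/s2c.png',cv2.resize(a,None,fx=3,fy=3,interpolation=3))
E
```

```text
plate front 475 [0.4599 0.2993 0.0261] rect [474.  300.3] [166.2  78.8] 0.9 z [0.021 0.027 0.03 ]
t 19.07 tcp [0.381  0.2993 0.0378] hd 1.39 tilt 0.05 open 0.128 gf 61.1 wf [ 0.3 -0.1 -1.2]
 tool offs now [ 96.2 407.8 -82.2] | rotz -8.8 | after rot [ 32.6 417.7 -82.2]
```

View pics/s2c.png

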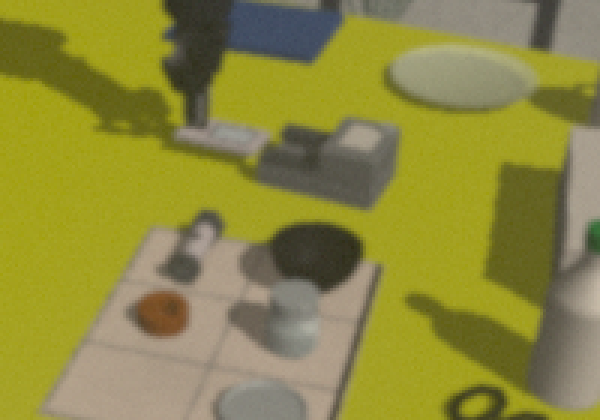

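Request:
apply_moves --moves '[{"jaw":0,"offset":[0,0,-20],"rot":[0,0,0]},{"jaw":0,"offset":[0,0,-30],"rot":[0,0,0]},{"jaw":0,"offset":[0,0,-32],"rot":[0,0,0]},{"jaw":0,"offset":[0,0,0],"rot":[0,0,-4.4]},{"jaw":0,"offset":[0,0,0],"rot":[0,0,-4.4]}]'

```text
time_s: 19.7
eef_pos: [0.3818, 0.2994, 0.1205]
eef_rot: [-0.0, 0.996, 0.09, 0.001]
wrist_force: [-0.0, 0.3, -0.7]
opening: 0.127
grasp_force: 61.2
```

Request:
apply_moves --moves '[{"jaw":0,"offset":[2,20,0],"rot":[0,0,0]},{"jaw":0,"offset":[3.2,42,0],"rot":[0,0,0]},{"jaw":0,"offset":[3.2,42,0],"rot":[0,0,0]},{"jaw":0,"offset":[3.2,42,0],"rot":[0,0,0]},{"jaw":0,"offset":[3.2,42,0],"rot":[0,0,0]}]'

```text
time_s: 20.32
eef_pos: [0.4295, 0.1152, 0.12]
eef_rot: [0.0, 0.996, 0.088, 0.001]
wrist_force: [0.3, -0.7, -1.6]
opening: 0.128
grasp_force: 61.1
```

Request:
apply_moves --moves '[{"jaw":0,"offset":[3.2,42,0],"rot":[0,0,0]},{"jaw":0,"offset":[3.2,42,0],"rot":[0,0,0]},{"jaw":0,"offset":[3.2,42,0],"rot":[0,0,0]},{"jaw":0,"offset":[3.2,42,0],"rot":[0,0,0]},{"jaw":0,"offset":[2,20,0],"rot":[0,0,0]}]'

```text
time_s: 20.95
eef_pos: [0.4772, -0.0681, 0.1199]
eef_rot: [0.0, 0.996, 0.087, 0.0]
wrist_force: [0.5, 0.4, -0.9]
opening: 0.128
grasp_force: 61.1
```

Run:
```python
from h import *
to(.485,-.106,.0194,10.2)
im,d,P=wcloud('w5.png')
M,_=pose()
c,s=np.cos(np.radians(10.2)),np.sin(np.radians(10.2))
q=win(P,.45,.62,-.2,.0,.075,.125);rep('plate',q)
```

```text
t 20.95 tcp [ 0.4772 -0.0681  0.1199] hd 10.03 tilt 0.07 open 0.128 gf 61.1 wf [ 0.5  0.4 -0.9]
 tool offs now [  0.9  38.6 100.6] | rotz -0.2 | after rot [  0.9  38.7 100.5]
plate 18170 [ 0.5212 -0.0607  0.1115] rect [510.9 -62.5] [94.3 50.2] 9.9 z [0.11  0.111 0.113]
```

View pics/w5.png

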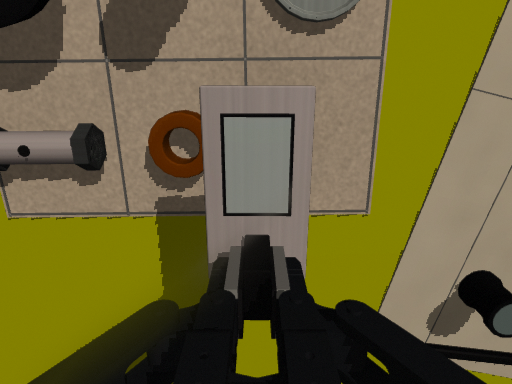

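Request:
apply_moves --moves '[{"jaw":0,"offset":[1,20,0],"rot":[0,0,0]},{"jaw":0,"offset":[0,18,0],"rot":[0,0,0]},{"jaw":0,"offset":[0,0,30],"rot":[0,0,0]},{"jaw":0,"offset":[0,0,30],"rot":[0,0,0]},{"jaw":0,"offset":[0,0,20],"rot":[0,0,0]}]'

```text
time_s: 21.62
eef_pos: [0.4835, -0.1028, 0.0382]
eef_rot: [-0.0, 0.996, 0.089, -0.001]
wrist_force: [0.5, -0.2, -1.3]
opening: 0.127
grasp_force: 61.1
```

Request:
apply_moves --moves '[{"jaw":0,"offset":[0,0,12],"rot":[0,0,0]},{"jaw":0,"offset":[0,0,6],"rot":[0,0,0]},{"jaw":0,"offset":[0,0,2.5],"rot":[0,0,0]},{"jaw":0,"offset":[0,0,0],"rot":[0,0,0]},{"jaw":0,"offset":[0,0,0],"rot":[0,0,0]}]'

```text
time_s: 22.25
eef_pos: [0.4845, -0.1031, 0.0197]
eef_rot: [0.0, 0.996, 0.089, 0.0]
wrist_force: [-0.1, -0.0, -0.3]
opening: 0.127
grasp_force: 61.1
```

Run:
```python
from h import *
to(.4852,-.1056,.0184,10.2)
```

```text
t 22.25 tcp [ 0.4845 -0.1031  0.0197] hd 10.17 tilt 0.06 open 0.127 gf 61.1 wf [-0.1 -0.  -0.3]
 tool offs now [0.3 2.6 1.3] | rotz -0.0 | after rot [0.3 2.6 1.3]
```

Request:
apply_moves --moves '[{"jaw":0,"offset":[0,2.5,0],"rot":[0,0,0]},{"jaw":0,"offset":[0,0,1.5],"rot":[0,0,0]},{"jaw":0,"offset":[0,0,0],"rot":[0,0,0]},{"jaw":0.4,"offset":[0,0,0],"rot":[0,0,0]},{"jaw":0.4,"offset":[0,0,0],"rot":[0,0,0]}]'

```text
time_s: 22.88
eef_pos: [0.4845, -0.1054, 0.0175]
eef_rot: [-0.0, 0.996, 0.089, 0.0]
wrist_force: [0.3, -0.4, -0.8]
opening: 0.402
grasp_force: 0.0
```

Request:
apply_moves --moves '[{"jaw":0.4,"offset":[0,0,0],"rot":[0,0,0]},{"jaw":0.4,"offset":[0,0,-20],"rot":[0,0,0]},{"jaw":0.4,"offset":[0,0,-50],"rot":[0,0,0]},{"jaw":0.4,"offset":[0,0,-60],"rot":[0,0,0]},{"jaw":0.4,"offset":[0,0,-40],"rot":[0,0,0]}]'

```text
time_s: 23.5
eef_pos: [0.4852, -0.1057, 0.1904]
eef_rot: [0.001, 0.996, 0.089, 0.001]
wrist_force: [1.3, 0.9, 1.0]
opening: 0.401
grasp_force: 0.0
```

Request:
apply_moves --moves '[{"jaw":0.7,"offset":[0,0,0],"rot":[0,0,0]},{"jaw":0.7,"offset":[0,0,0],"rot":[0,0,0]},{"jaw":0.7,"offset":[0,0,0],"rot":[0,0,0]},{"jaw":0.7,"offset":[0,0,0],"rot":[0,0,0]},{"jaw":0.7,"offset":[0,0,0],"rot":[0,0,0]}]'

```text
time_s: 24.12
eef_pos: [0.4841, -0.1053, 0.1869]
eef_rot: [-0.0, 0.996, 0.089, -0.001]
wrist_force: [0.5, 0.4, 0.8]
opening: 0.703
grasp_force: 0.0
```

Run:
```python
from h import *
im,d,P=wcloud('w6.png')
q=win(P,.44,.62,-.17,-.02,.0075,.0125)
n,l,s,c=cv2.connectedComponentsWithStats(((P[...,2]>.0075)&(P[...,2]<.0125)&(P[...,0]>.44)&(P[...,0]<.59)&(P[...,1]>-.17)&(P[...,1]<-.05)).astype(np.uint8))
rep('plate',P[l==1+s[1:,4].argmax()])
rep('fin',win(P,.44,.53,-.15,-.06,.038,.05))
rep('lid',win(P,.585,.70,-.14,-.03,.0085,.014))
to(.4195,-.2765,.19,10.2)
```

```text
plate 5082 [ 0.5235 -0.0995  0.0101] rect [ 518.6 -100.3] [94.4 50. ] 10.0 z [0.009 0.01  0.011]
fin 387 [ 0.4865 -0.1059  0.0438] rect [ 485.8 -106.1] [23.9 11.5] 10.2 z [0.042 0.044 0.045]
lid 1049 [ 0.6169 -0.0849  0.01  ] rect [616.2 -85.1] [25.1 68.7] 10.1 z [0.009 0.01  0.012]
t 24.18 tcp [ 0.4842 -0.1053  0.187 ] hd 10.17 tilt 0.06 open 0.7 gf 0.0 wf [0.7 0.4 0.8]
 tool offs now [-93.9 157.1  -3. ] | rotz -0.0 | after rot [-94. 157.  -3.]
```

View pics/w6.png

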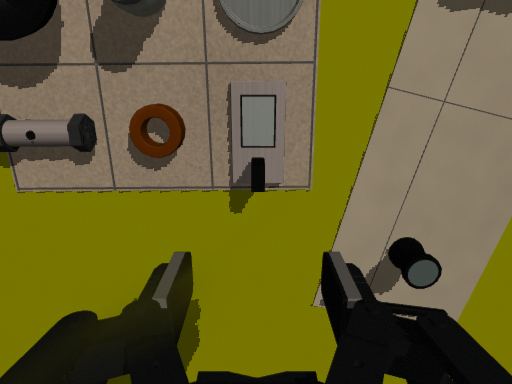

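Run:
```python
from h import *
im,d,P=wcloud()
for c,r in [(258,187),(258,190),(258,63.5),(250,64),(312,187),(207,64)]: print(c,r,np.round(P[int(r),int(c)],4))
# lid edge circle fit
m=((P[...,2]>.0075)&(P[...,2]<.0125)&(P[...,0]>.585)&(P[...,1]<-.03)&(P[...,1]>-.14)).astype(np.uint8)
rows=np.where(m.any(1))[0];e=np.array([P[max(np.where(m[:,c])[0]),c,:2] for c in range(228,292) if m[:,c].any()])
A=np.c_[2*e,np.ones(len(e))];s=np.linalg.lstsq(A,(e**2).sum(1),rcond=None)[0];print('lid fit',s[:2],np.sqrt(s[2]+s[0]**2+s[1]**2))
u=np.array([.984,.178]);i=np.argmin(e@u);print('lid front pt',e[i],'centre by R37',e[i]+.037*u)
```

```text
258 187 [ 0.4781 -0.1079  0.0438]
258 190 [ 0.4759 -0.1084  0.0452]
258 63.5 [ 0.5803 -0.0897  0.002 ]
250 64 [ 0.5781 -0.0827  0.0028]
312 187 [ 0.4746 -0.1644  0.0011]
207 64 [ 0.5714 -0.0445  0.001 ]
lid fit [ 0.63914082 -0.08089826] 0.03573176168207257
lid front pt [ 0.60382785 -0.0879748 ] centre by R37 [ 0.64023585 -0.0813888 ]
```

Request:
apply_moves --moves '[{"jaw":0.7,"offset":[-23.5,39,0],"rot":[0,0,0]},{"jaw":0.7,"offset":[-23.5,39,0],"rot":[0,0,0]},{"jaw":0.7,"offset":[-23.5,39,0],"rot":[0,0,0]},{"jaw":0.7,"offset":[-23.5,40,0],"rot":[0,0,0]},{"jaw":0.7,"offset":[0,0,0],"rot":[0,0,0]}]'

```text
time_s: 24.85
eef_pos: [0.4187, -0.2792, 0.1877]
eef_rot: [0.0, 0.996, 0.086, 0.0]
wrist_force: [0.6, -0.6, 0.2]
opening: 0.702
grasp_force: 0.0
```

Request:
apply_moves --moves '[{"jaw":0.7,"offset":[0,0,0],"rot":[0,0,0]},{"jaw":0.7,"offset":[0,0,0],"rot":[0,0,0]},{"jaw":0.7,"offset":[0,0,0],"rot":[0,0,0]},{"jaw":0.7,"offset":[0,0,0],"rot":[0,0,0]},{"jaw":0.7,"offset":[0,0,0],"rot":[0,0,0]}]'

```text
time_s: 25.48
eef_pos: [0.4198, -0.2762, 0.1876]
eef_rot: [0.0, 0.996, 0.089, 0.0]
wrist_force: [-1.1, 0.3, -0.7]
opening: 0.697
grasp_force: 0.0
```

Run:
```python
from h import *
im,d,P=wcloud('w7.png')
q=win(P,.37,.47,-.33,-.22,.038,.05);rep('mag',q)
c=cv2.minEnclosingCircle(q[:,:2].astype(np.float32)*1000);print(c)
to(c[0][0]/1000,c[0][1]/1000,.012,10.2)
```

```text
mag 1288 [ 0.4222 -0.2785  0.0443] rect [ 421.5 -278.6] [35.5 35.1] 4.9 z [0.043 0.044 0.046]
((421.2376708984375, -278.8393249511719), 18.130037307739258)
t 25.52 tcp [ 0.4198 -0.2763  0.1876] hd 10.19 tilt 0.0 open 0.698 gf 0.0 wf [-0.1 -1.1 -0.3]
 tool offs now [  1.    2.7 175.6] | rotz -0.0 | after rot [  1.    2.7 175.6]
```

Request:
apply_moves --moves '[{"jaw":0.7,"offset":[1,2.7,60],"rot":[0,0,0]},{"jaw":0.7,"offset":[0,0,60],"rot":[0,0,0]},{"jaw":0.7,"offset":[0,0,40],"rot":[0,0,0]},{"jaw":0.7,"offset":[0,0,15],"rot":[0,0,0]},{"jaw":0.7,"offset":[0,0,0],"rot":[0,0,0]}]'

```text
time_s: 26.15
eef_pos: [0.421, -0.2789, 0.0124]
eef_rot: [-0.0, 0.996, 0.089, -0.0]
wrist_force: [0.7, -0.3, -0.1]
opening: 0.698
grasp_force: 0.0
```

Request:
apply_moves --moves '[{"jaw":0,"offset":[0,0,0],"rot":[0,0,0]},{"jaw":0,"offset":[0,0,0],"rot":[0,0,0]},{"jaw":0,"offset":[0,0,0],"rot":[0,0,0]},{"jaw":0,"offset":[0,0,0],"rot":[0,0,0]},{"jaw":0,"offset":[0,0,0],"rot":[0,0,0]}]'

```text
time_s: 26.78
eef_pos: [0.4224, -0.2804, 0.0147]
eef_rot: [0.002, 0.996, 0.089, 0.001]
wrist_force: [0.1, 1.1, 7.2]
opening: 0.393
grasp_force: 59.0
```

Run:
```python
from h import *
to(.5304,-.0982,.12,10.2)
```

```text
t 26.77 tcp [ 0.4224 -0.2804  0.0147] hd 10.18 tilt 0.23 open 0.393 gf 59.0 wf [0.1 1.1 7.2]
 tool offs now [ 138.7 -159.8 -105.6] | rotz -0.0 | after rot [ 138.5 -160.2 -105.3]
```

Request:
apply_moves --moves '[{"jaw":0,"offset":[0,0,-20],"rot":[0,0,0]},{"jaw":0,"offset":[0,0,-40],"rot":[0,0,0]},{"jaw":0,"offset":[0,0,-50],"rot":[0,0,0]},{"jaw":0,"offset":[20,-22.5,0],"rot":[0,0,0]},{"jaw":0,"offset":[34,-38.5,0],"rot":[0,0,0]}]'

```text
time_s: 27.4
eef_pos: [0.4645, -0.2104, 0.1247]
eef_rot: [0.002, 0.996, 0.087, 0.002]
wrist_force: [0.7, -0.4, -0.5]
opening: 0.394
grasp_force: 59.7
```

Request:
apply_moves --moves '[{"jaw":0,"offset":[34,-38.5,0],"rot":[0,0,0]},{"jaw":0,"offset":[34,-38.5,0],"rot":[0,0,0]},{"jaw":0,"offset":[17.7,-20.5,0],"rot":[0,0,0]},{"jaw":0,"offset":[0,0,0],"rot":[0,0,0]},{"jaw":0,"offset":[0,0,0],"rot":[0,0,0]}]'

```text
time_s: 28.02
eef_pos: [0.5305, -0.0988, 0.123]
eef_rot: [0.0, 0.996, 0.089, 0.0]
wrist_force: [-0.5, -0.4, -0.4]
opening: 0.394
grasp_force: 59.7
```

Run:
```python
from h import *
to(.5304,-.0982,.0227,10.2)
im,d,P=wcloud('w8.png')
rep('mag',win(P,.48,.58,-.15,-.05,.135,.165))
```

```text
t 28.02 tcp [ 0.5305 -0.0988  0.123 ] hd 10.18 tilt 0.04 open 0.394 gf 59.7 wf [-0.5 -0.4 -0.4]
 tool offs now [  0.   -0.7 100.3] | rotz -0.0 | after rot [  0.   -0.6 100.3]
mag 9666 [ 0.5344 -0.0983  0.152 ] rect [529.7 -98. ] [37.  67.9] 0.8 z [0.138 0.153 0.162]
```

View pics/w8.png

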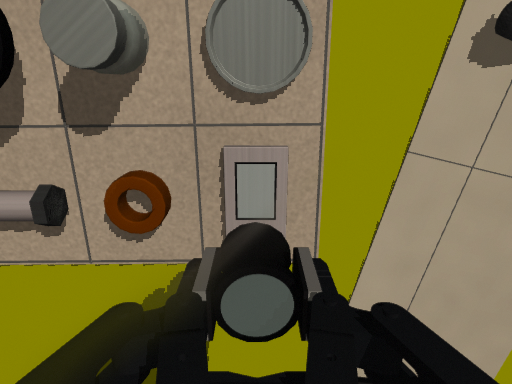

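Request:
apply_moves --moves '[{"jaw":0,"offset":[0,-0.6,30],"rot":[0,0,0]},{"jaw":0,"offset":[0,0,35],"rot":[0,0,0]},{"jaw":0,"offset":[0,0,20],"rot":[0,0,0]},{"jaw":0,"offset":[0,0,10],"rot":[0,0,0]},{"jaw":0,"offset":[0,0,0],"rot":[0,0,0]}]'

```text
time_s: 28.7
eef_pos: [0.5301, -0.0983, 0.0274]
eef_rot: [-0.0, 0.996, 0.088, -0.0]
wrist_force: [0.1, 0.8, -0.3]
opening: 0.393
grasp_force: 59.7
```

Request:
apply_moves --moves '[{"jaw":0,"offset":[0,0,3],"rot":[0,0,0]},{"jaw":0,"offset":[0,0,2],"rot":[0,0,0]},{"jaw":0,"offset":[0,0,0],"rot":[0,0,0]},{"jaw":0,"offset":[0,0,0],"rot":[0,0,0]},{"jaw":0,"offset":[0,0,0],"rot":[0,0,0]}]'

```text
time_s: 29.32
eef_pos: [0.5308, -0.0978, 0.0229]
eef_rot: [0.0, 0.996, 0.089, 0.0]
wrist_force: [-0.3, 0.2, 2.0]
opening: 0.397
grasp_force: 59.8
```

Run:
```python
from h import *
to(.5304,-.0982,.0227,10.2)
```

```text
t 29.32 tcp [ 0.5308 -0.0978  0.0229] hd 10.18 tilt 0.03 open 0.397 gf 59.8 wf [-0.3  0.2  2. ]
 tool offs now [-0.4  0.3  0.2] | rotz -0.0 | after rot [-0.4  0.3  0.2]
```

Slight contact with the plate (2 N upward), so I'll release and back off.

Request:
apply_moves --moves '[{"jaw":0.65,"offset":[0,0,0],"rot":[0,0,0]},{"jaw":0.65,"offset":[0,0,0],"rot":[0,0,0]},{"jaw":0.65,"offset":[0,0,0],"rot":[0,0,0]},{"jaw":0.65,"offset":[0,0,-15],"rot":[0,0,0]},{"jaw":0.65,"offset":[0,0,-30],"rot":[0,0,0]}]'

```text
time_s: 29.95
eef_pos: [0.5296, -0.0974, 0.0677]
eef_rot: [-0.001, 0.996, 0.089, -0.001]
wrist_force: [0.6, -1.2, -1.1]
opening: 0.648
grasp_force: 0.0
```

Request:
apply_moves --moves '[{"jaw":0.65,"offset":[0,0,-60],"rot":[0,0,0]},{"jaw":0.65,"offset":[-40,0,-60],"rot":[0,0,0]},{"jaw":0.65,"offset":[-50,0,-30],"rot":[0,0,0]},{"jaw":0.65,"offset":[-30,0,0],"rot":[0,0,0]},{"jaw":0.65,"offset":[0,0,0],"rot":[0,0,0]}]'

```text
time_s: 30.58
eef_pos: [0.4167, -0.1183, 0.2111]
eef_rot: [0.001, 0.996, 0.088, 0.001]
wrist_force: [0.7, -0.4, 0.2]
opening: 0.648
grasp_force: 0.0
```

Request:
apply_moves --moves '[{"jaw":0.65,"offset":[0,0,0],"rot":[0,0,0]},{"jaw":0.65,"offset":[0,0,0],"rot":[0,0,0]},{"jaw":0.65,"offset":[0,0,0],"rot":[0,0,0]},{"jaw":0.65,"offset":[0,0,0],"rot":[0,0,0]},{"jaw":0.65,"offset":[0,0,0],"rot":[0,0,0]}]'

```text
time_s: 31.2
eef_pos: [0.4177, -0.1179, 0.2094]
eef_rot: [-0.0, 0.996, 0.089, -0.0]
wrist_force: [-0.2, -0.6, -0.1]
opening: 0.654
grasp_force: 0.0
```

Run:
```python
from h import *
im,d,P=wcloud('w9.png')
q=win(P,.48,.58,-.15,-.05,.0475,.06);rep('mag',q)
m=(P[...,2]>.0075)&(P[...,2]<.0125)
mm=(m&(P[...,0]>.44)&(P[...,0]<.59)&(P[...,1]>-.17)&(P[...,1]<-.05)).astype(np.uint8)
rep('plate',P[mm>0])
rep('lid',P[m&(P[...,0]>.59)&(P[...,0]<.69)&(P[...,1]>-.13)&(P[...,1]<-.03)])
rep('torch',win(P,.44,.54,.03,.17,.012,.05))
rep('bowl',win(P,.54,.68,.06,.18,.038,.05))
rep('jar',win(P,.57,.67,-.03,.06,.053,.066))
rep('tape',win(P,.45,.55,-.04,.028,.015,.03))
```

```text
mag 1669 [ 0.5298 -0.0972  0.0525] rect [529.9 -97.3] [35.6 34.9] 9.6 z [0.051 0.052 0.054]
plate 3742 [ 0.5184 -0.1009  0.0101] rect [ 518.6 -100.3] [95.1 50.1] 9.8 z [0.009 0.01  0.011]h.py:27: RuntimeWarning: Mean of empty slice.
  rc=cv2.minAreaRect(q[:,:2].astype(np.float32)*1000);print(n,len(q),np.round(q.mean(0),4),'rect',np.round(rc[0],1),np.round(rc[1],1),round(rc[2],1),'z',np.round(np.percentile(q[:,2],[5,50,95]),3))
  ret = um.true_divide(
Traceback (most recent call last):
  File "h.py", line 27, in rep
    rc=cv2.minAreaRect(q[:,:2].astype(np.float32)*1000);print(n,len(q),np.round(q.mean(0),4),'rect',np.round(rc[0],1),np.round(rc[1],1),round(rc[2],1),'z',np.round(np.percentile(q[:,2],[5,50,95]),3))
                                                                                                                                                                    ~~~~~~~~~~~~~^^^^^^^^^^^^^^^^^^
IndexError: index -1 is out of bounds for axis 0 with size 0
```

View pics/w9.png

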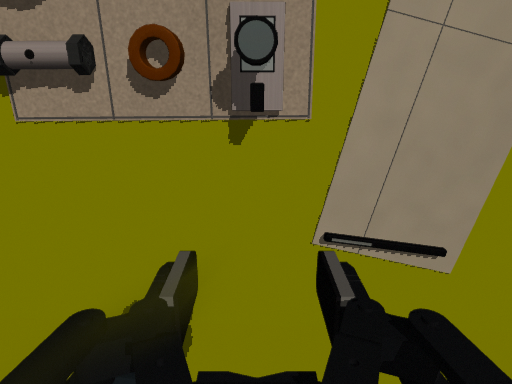

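Run:
```python
from h import *
im,d=shot('top','t3.png');P=cloud('top',d)
u=np.array([.984,.178]);v=np.array([-.178,.984])
for n,w in dict(torch=(.43,.54,.03,.17,.012,.05),bowl=(.54,.68,.06,.18,.03,.06),jar=(.57,.67,-.03,.06,.045,.07),tape=(.45,.55,-.04,.028,.012,.03)).items():
    q=win(P,*w);rep(n,q);c=(q.max(0)+q.min(0))[:2]/2-[.5606,.008]
    c=np.array(cv2.minAreaRect(q[:,:2].astype(np.float32))[0])-[.5606,.008];print('  sheet frame',np.round([c@u,c@v],4))
```

```text
torch 273 [0.4819 0.101  0.0268] rect [483.1  99.9] [33.7 89.9] 10.5 z [0.018 0.027 0.034]
  sheet frame [-0.06    0.1042]
bowl 228 [0.6059 0.1193 0.04  ] rect [600.6 115.7] [88.7 85.4] 2.9 z [0.031 0.041 0.047]
  sheet frame [0.0585 0.0989]
jar 165 [0.6191 0.02   0.0571] rect [618.7  20.7] [40.7 38.8] 1.9 z [0.053 0.057 0.061]
  sheet frame [0.0594 0.0021]
tape 144 [ 0.503  -0.0065  0.0212] rect [502.9  -5.2] [45.8 45.7] 1.2 z [0.017 0.021 0.026]
  sheet frame [-0.0592 -0.0027]
```

Everything measures within tolerance, so I'll hand in.

```bash
python3 -c "
from bench import ctrl
print(ctrl.hand_in())"
```

```text
the job is handed in; nothing more can be done
None
```

I handed the job in at about 31 s; the verdict was not shown, but in the last images the holder, magnifier, torch and jar all measured within tolerance and the tape had not moved.

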